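Move the charged battery pack from the charger into the particle counter

ROBOT

A 6-joint arm with a two-finger parallel gripper is mounted at the origin on a cart in front of the work surface, level with it; the furniture and walls round the work are solid. World frame = base frame: x ahead of the robot, y to its left, z up, the work surface at z = 0. Lengths are in m, angles in rad, forces in N, time in s.
With the tool pointing down it reaches from about 0.275 to 0.75 m from the base axis. Payload 10.2 kg.
Tool frame: the origin (TCP) lies on the centre line of the jaws, within the pads' length; the fingertips stand 19 mm ahead of it and the grasp point (between the pads) is the TCP; x points along the fingers, y is the direction in which the jaws open and shut, and the axes are right-handed (so a half turn about x gives the same grasp; the last joint's range is limited). The gripper opens to 88 mm and grips with 3 to 60 N. Pads are 18 mm wide; open, the fingers measure 123 mm over their backs; the gripper's body (75 mm by 187 mm) begins 45 mm behind the grasp point.
Start: joints at [-1.541, 0.313, 1.498, -0, 1.331, -0.223], TCP at [0.131, -0.508, 0.258] pointing down, gripper open.
Joint ranges: [-2.94, 2.94], [-0.97, 2.17], [0.19, 2.56], [-1.23, 4.37], [0.02, 3.11], [-2.88, 2.88]. Speed limits (rad/s): [2.39, 2.39, 3.01, 3.14, 3.14, 3.14].

INTERFACE

Orientations are given as a unit quaternion [x, y, z, w].
In Python, from workcell import manip gives the robot as it stands.
- The arm moves only by the shell command python3 -m handwheel 'ROWS' [FORCE]. ROWS is JSON, a list of rows, each an object with "fingers": the closure, from -1 (fully open) to 1 (shut); "offset": the shift along the world's x, y, z in mm, a list of three; "delta_rot": the turn, a rotation vector about the world's x, y, z in rad, a list of three. In form: [{"fingers": fingers, "offset": [x, y, z], "delta_rot": [rx, ry, rz]}, ...]. A call has 1 to 10 rows; each row shifts and turns the commanded pose from where the row before left it; what a row does not reach is not made up. A row lasts 1/8 s, in which the tool goes at most 62.5 mm and 10.7 degrees, less where a joint would pass 70% of its speed; a pose out of reach is approached as far as the arm can. A call is refused whole if a number of a shift passes 62.5 or a number of a turn 0.188, either way. A call with a gripper value outside its range is refused whole. The fingers move at their own pace and stop on an object; FORCE is the grip in N (left out, the last holds). Time passes only in rows, so rows that do not move let the fingers close. It gives the time, the measured TCP pose, the force and the opening at its end, in the units of the state.
- manip.state(): the state, without advancing time (a new reading comes with each control period).
- manip.grab_frame(name): name is "scene" or "top" or "wrist"; returns (picture, depth): 400x640x3 uint8, red, green, blue; 400x640 float32, m along the optical axis (not along the pixel's ray), 0 where there is no reading.
- manip.camera_params(name): a dict with "mtx" (3x3 intrinsics, pixels), "extrinsics" (4x4, takes a point from world to camera coordinates). Camera axes: x right, y down, z forward; pixel columns grow to the right and rows downward; lengths in m; the calibration is good to about 2 mm. A picture is of the moment at which its call begins: read the wrist's pose just before it. camera_params takes no time and is no camera call; for the wrist camera it gives the pose at the moment of the call.
- manip.finish_job(): hands the job in, once; it reports no verdict.
The state is a dict: "t": time; "joints": joint angles; "dq": joint speeds; "tau": joint torques, N m; "eef_pos": TCP position; "ee_rot": TCP orientation; "contact_force": force on the tool from outside, world axes, zero at the start; "torque": the same for the moment, N m; "grip_width": opening from 0.0 (shut) to 1.0 (fully open).
Only numpy, scipy, OpenCV 4.12 (cv2) and the standard library are available. Lean on these libraries where they do the work, as an engineer would, in place of code of your own. Each camera call takes 0.05 s, during which the arm holds its last target.

TASK

The battery pack standing in the charger is fully charged: squeeze its two blue side latches together so that they let go, draw it out, and fit it into the empty battery bay in the top of the particle counter. Press it down carefully against the sprung contacts until both latches have snapped out under the rim and hold it by themselves, never forcing it in either bay, then let go of it. Leave the other things on the bench where they are.

Things in the scene. Friction and masses are not known exactly. Their poses are not given: they have to be found in the camera images.
- battery_grip (a point): Battery pack, dark block 60 mm (x) by 36 mm (y) by 100 mm tall (z up), about 0.2 kg. The point: on its centre line, half-way up its two blue thumb pads, 82 mm above its underside, 18 mm below its top. The pads are 23 mm wide, on the +y and -y sides, 64 to 99 mm above the underside; free they lean out to 30 mm from the centre line, fully pinched they stand upright at 21 mm.
- latch_left (a joint): Sprung latch arm on the pack's +y side, pivoted near the underside: 0 fully out, 0.12 rad fully pinched, against its stop (takes about 5 N on the pad; the pack can then be carried by its pads). Its barbed catch, 43 mm above the underside, hooks under a bay's rim and is clear of it from 0.09 rad on.
- latch_right (a joint): The same latch arm on the pack's -y side: 0 fully out, 0.12 rad fully pinched. The catches' lower faces slope, so the pack can also be pushed home past the rim without pinching, with about 15 N.
- battery: The same pack, its origin at the centre of the underside. It goes into a bay either way round. Pressing it in a bay, or pulling it while a catch still holds, with more than 45 N in all would bend the contacts or break a catch.
- charger_bay (a point): Grey one-bay desk charger, fixed to the bench, 124 x 84 mm, 64 mm tall, sloping front with green lights. The point: middle of its bay's mouth, in the plane of its top; z up, x away from the sloping front. The pack starts latched here, turned like the bay, battery_grip 33 mm above this point; spring contacts lift it about 4 mm when both latches let go.
- counter_bay (a point): Middle of the mouth of the particle counter's empty battery bay, in the plane of the case's top; z up, x away from the display. The bay is 62.4 mm (x) by 38.4 mm (y), with slots 28 mm wide for the latches in the middle of both long sides and a 3 mm chamfer round the mouth: 1.2 mm play on each side of the pack, lined up with x and y.
- counter: Portable airborne-particle counter, fixed to the bench: light grey case 218 x 140 mm, 88 mm tall, dark sloping display panel facing -x, steel air inlet 26 mm wide and 40 mm tall on top, 78 mm ahead (+x) and 42 mm to the left (+y) of the bay. In the bay a steel cage, shimmed to a different depth in each instrument, carries the stop, the rim lips and the spring contacts.
- counter_pins (a joint): Travel of the spring contacts in the counter's bay: 0 free, 0.007 m with the pack on the stop, about 0.004 when latched. They meet it 7 mm before the stop and push back with 4 to 8 N. The stop lies where battery_grip is 24 to 30 mm above counter_bay, differing by instrument; the catches pass the lips 3 mm above the stop, and a pack not caught is pushed up 7 mm above it.
- sample_box: Small sample box with clear lid, 54 x 52 x 16 mm, bystander on the bench; origin at the centre of its underside.
- petri_dish: Covered clear sample dish, 60 mm across and 16 mm tall, bystander; origin at the centre of its underside.
- loupe: Black standing loupe, 36 mm across and 34 mm tall, bystander; origin at the centre of its underside.

How it is judged:
On the way, in this order (a step that is already met when the one before it is completed fails the run):
1. both latches are pinched in while the pack is still in the charger (value of joint each of latch_left, latch_right above 0.08 rad and z of battery_grip in the frame of charger_bay below 0.049 m and horizontal distance between battery_grip and charger_bay below 0.01 m), for 0.05 s.
2. the pack is out of the charger, its underside above the charger's top (z of battery_grip in the frame of charger_bay above 0.086 m), for 0.05 s.
At the end, for the whole second after the job is handed in: The released pack stands still in the counter's bay, lined up with it and upright, latched: battery_grip 22 to 35.5 mm above the bay's mouth and within 4 mm of its middle, both latches sprung out (below 0.03 rad), the contacts pressed in by over 2 mm (z of battery_grip in the frame of counter_bay between 0.022 and 0.0355 m and value of joint counter_pins above 0.002 m and horizontal distance between battery_grip and counter_bay below 0.004 m and angle between battery_grip's own z axis and vertical below 0.06 rad and angle between the x axis of battery_grip and the x axis of counter_bay, either way round below 0.1 rad and value of joint each of latch_left, latch_right below 0.03 rad and linear speed of battery below 0.01 m/s); the robot touches nothing.
It fails at once if the pack is pressed or pulled in the counter's bay with more than 45 N (contact force between battery and counter above 45 N).
It fails at once if the pack is pressed or pulled in the charger's bay with more than 45 N (contact force between battery and charger above 45 N).
It fails at once if the sample box is shifted by more than 20 mm (distance of sample_box from where it was at the start of the episode above 0.02 m).
It fails at once if the petri dish is shifted by more than 20 mm (distance of petri_dish from where it was at the start of the episode above 0.02 m).
It fails at once if the loupe is shifted by more than 20 mm (distance of loupe from where it was at the start of the episode above 0.02 m).
It also fails if it takes over 51 s, if anything falls off the work surface, if the arm or the gripper's body presses on something with over 40 N, if the wrist force passes 120 N, or if a joint passes its speed limit or range.

## Working session

There is one attempt and no reset: what is moved stays moved. The work goes in short steps, Python scripts to look and compute and a shell command to move; the robot and the scene stay as the last step left them, time stands still between calls to the robot, and variables do not carry over. Pictures are saved under pics/ and viewed, and the job is handed in when it is done.

```bash
mkdir -p pics; ls; cat > h.py <<'E'
import numpy as np, cv2
from workcell import manip
def grab(n):
    p=manip.camera_params(n); im,d=manip.grab_frame(n); return im,d,np.array(p["mtx"]),np.array(p["extrinsics"])
def save(im,f): cv2.imwrite("pics/"+f,cv2.cvtColor(im,cv2.COLOR_RGB2BGR))
def ray(K,E,u,v,z):
    R=E[:3,:3];c=-R.T@E[:3,3];d=R.T@np.linalg.inv(K)@np.array([u,v,1.]);return c+d*(z-c[2])/d[2]
def proj(K,E,P):
    q=E[:3,:3]@np.array(P)+E[:3,3];q=K@q;return q[:2]/q[2]
def cloud(d,K,E):
    v,u=np.indices(d.shape);x=np.stack([(u-K[0,2])/K[0,0]*d,(v-K[1,2])/K[1,1]*d,d],-1)
    return (x-E[:3,3])@E[:3,:3]
E
python3 - <<'E'
from h import *
print(manip.state())
for n in("scene","top","wrist"):
    im,d,K,E=grab(n); save(im,n+"0.png"); np.savez("pics/"+n+"0.npz",im=im,d=d,K=K,E=E); print(n,K,np.round(E,4).tolist(), -E[:3,:3].T@E[:3,3])
E
```

```text
pics
{'t': 0.0, 'joints': array([-1.54142730e+00,  3.13430767e-01,  1.49840397e+00,  7.38050327e-06,
        1.33098567e+00, -2.23403838e-01]), 'dq': array([ 4.17614587e-04,  8.11113920e-07, -1.71693159e-03,  2.63115777e-04,
       -4.51187470e-05, -1.25523541e-03]), 'tau': array([-1.02521994e-03, -4.02207363e+01, -2.52270555e+01,  6.93964865e-02,
        3.52278748e-02, -8.76180570e-05]), 'eef_pos': array([ 0.13127867, -0.50810536,  0.25718336]), 'ee_rot': array([ 0.70151131,  0.08956213, -0.70142218,  0.08869855]), 'contact_force': array([-1.16104427,  0.29404658, -0.15868188]), 'torque': array([ 0.012473  ,  0.0031102 , -0.00531137]), 'grip_width': 1.00053431128214}
scene [[403.55618275   0.         324.65507806]
 [  0.         403.55618275 200.72536976]
 [  0.           0.           1.        ]] [[0.8999, -0.4356, 0.0207, -0.491], [-0.2058, -0.4661, -0.8604, 0.1822], [0.3845, 0.77, -0.5091, 0.6707], [0.0, 0.0, 0.0, 1.0]] [ 0.22146351 -0.64541509  0.50843622]
top [[360.99667464   0.         320.49027197]
 [  0.         360.99667464 200.49378319]
 [  0.           0.           1.        ]] [[-0.0272, -0.9996, -0.0025, 0.0134], [-0.9888, 0.0272, -0.147, 0.5392], [0.147, -0.0015, -0.9891, 0.8791], [0.0, 0.0, 0.0, 1.0]] [4.04318338e-01 7.10332197e-05 9.48834407e-01]
wrist [[331.96192579   0.         317.61811358]
 [  0.         331.96192579 199.78882515]
 [  0.           0.           1.        ]] [[0.2496, -0.9684, -0.0003, -0.5253], [-0.9174, -0.2366, 0.3199, -0.042], [-0.3099, -0.0795, -0.9475, 0.3913], [0.0, 0.0, 0.0, 1.0]] [ 0.2138464  -0.48752013  0.38397734]
```

View pics/scene0.png

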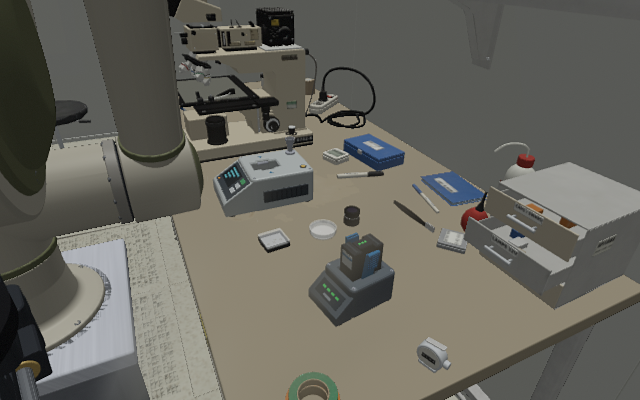

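View pics/top0.png

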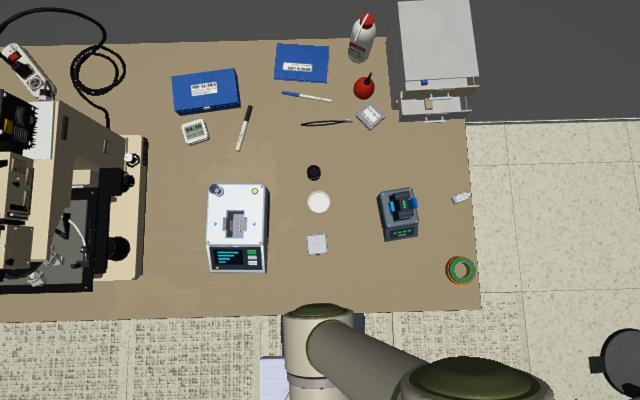

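View pics/wrist0.png

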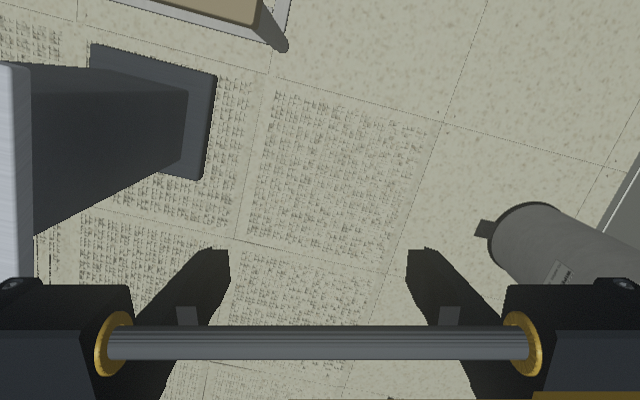

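The top view shows the counter around (237,228) with its bay near (237,222), and the charger with the pack at (401,207). The bystanders are at (313,172), (318,202) and (317,244). Next I'll measure from the depth clouds.

```bash
cat > m.py <<'E'
from h import *
T=np.load("pics/top0.npz");S=np.load("pics/scene0.npz")
def crop(T,u0,u1,v0,v1,s,f): save(cv2.resize(T["im"][v0:v1,u0:u1],None,fx=s,fy=s,interpolation=cv2.INTER_CUBIC),f)
crop(T,190,290,170,285,5,"tc.png");crop(T,365,435,175,250,7,"tb.png")
for nm,D in(("top",T),("scene",S)):
    P=cloud(D["d"].astype(float),D["K"],D["E"]);ok=D["d"]>0
    for what,lo,hi in(("counter top",(0.25,0.1,.082),(0.6,0.35,.094)),("charger top",(0.25,-.4,.058),(.6,-.1,.07)),("pack top",(0.25,-.4,.09),(.6,-.1,.125))):
        m=ok&np.all((P>lo)&(P<hi),-1);Q=P[m]
        if len(Q)<5: print(nm,what,len(Q));continue
        r=cv2.minAreaRect((Q[:,:2]*1000).astype(np.float32));print(nm,what,len(Q),"z",np.percentile(Q[:,2],[5,50,95]).round(4),"rect",np.round(r[0],1),np.round(r[1],1),round(r[2],2))
    hsv=cv2.cvtColor(D["im"],cv2.COLOR_RGB2HSV)
    m=ok&np.all((P>(.25,-.4,.05))&(P<(.6,-.1,.13)),-1)&(hsv[...,0]>95)&(hsv[...,0]<118)&(hsv[...,1]>120)
    n,L,st,c=cv2.connectedComponentsWithStats(m.astype(np.uint8))
    for i in range(1,n):
        if st[i,4]>8: print(nm,"blue",st[i],P[L==i].mean(0).round(4),P[L==i].max(0).round(4))
E
python3 m.py
```

```text
top counter top 3050 z [0.085  0.0882 0.091 ] rect [505.6 204.7] [140.7 153.1] 88.02
top charger top 677 z [0.0602 0.0636 0.0664] rect [ 513.9 -194.6] [93.8 84.5] 7.91
top pack top 507 z [0.095  0.1131 0.1168] rect [ 514.7 -194.3] [60.5 63.6] 7.5
top blue [408 198  10  11  83] [ 0.518  -0.2181  0.1028] [ 0.5336 -0.2049  0.1159]
top blue [389 200   7  14  67] [ 0.5124 -0.1702  0.0974] [ 0.5312 -0.1618  0.117 ]
scene counter top 1516 z [0.0839 0.0888 0.0903] rect [505.1 199.8] [140.6 150.9] 88.44
scene charger top 1128 z [0.0596 0.0645 0.0669] rect [ 513.4 -198.6] [94.5 83.5] 7.31
scene pack top 1106 z [0.0927 0.1116 0.1165] rect [ 514.8 -197.3] [61.9 64.7] 8.93
scene blue [368 250  12   6  34] [ 0.5198 -0.2254  0.1143] [ 0.5297 -0.2217  0.1156]
```

View pics/tc.png

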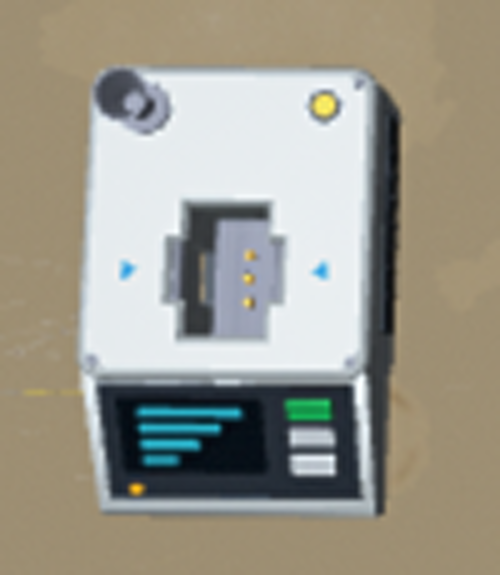

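View pics/tb.png

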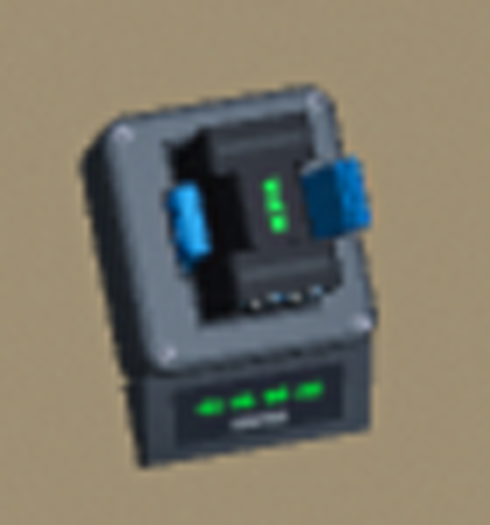

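```bash
python3 -m handwheel '[{"fingers":-1,"offset":[38,31,0],"delta_rot":[0,0,-0.012]},{"fingers":-1,"offset":[38,31,0],"delta_rot":[0,0,-0.012]},{"fingers":-1,"offset":[38,31,0],"delta_rot":[0,0,-0.012]},{"fingers":-1,"offset":[38,31,0],"delta_rot":[0,0,-0.012]},{"fingers":-1,"offset":[38,31,0],"delta_rot":[0,0,-0.012]},{"fingers":-1,"offset":[38,31,0],"delta_rot":[0,0,-0.012]},{"fingers":-1,"offset":[38,31,0],"delta_rot":[0,0,-0.012]},{"fingers":-1,"offset":[38,31,0],"delta_rot":[0,0,-0.012]},{"fingers":-1,"offset":[38,31,0],"delta_rot":[0,0,-0.012]},{"fingers":-1,"offset":[38,31,0],"delta_rot":[0,0,-0.012]}]' 20
python3 - <<'E'
from h import *
from scipy.spatial.transform import Rotation as R
s=manip.state();print(s["t"],s["eef_pos"],s["contact_force"],R.from_quat(s["ee_rot"]).as_matrix().round(3).tolist())
im,d,K,E=grab("wrist"); save(im,"w1.png"); np.savez("pics/w1.npz",im=im,d=d,K=K,E=E)
E
```

```text
t: 1.4
eef_pos: [0.5124, -0.1971, 0.2575]
ee_rot: [-0.705, -0.047, 0.706, -0.047]
contact_force: [0.0, -0.9, -0.2]
grip_width: 0.999
1.4 [ 0.51236808 -0.19705736  0.25754573] [ 0.00876266 -0.94493006 -0.19475031] [[-0.0, 0.132, -0.991], [0.0, -0.991, -0.132], [-1.0, -0.0, 0.0]]
```

View pics/w1.png

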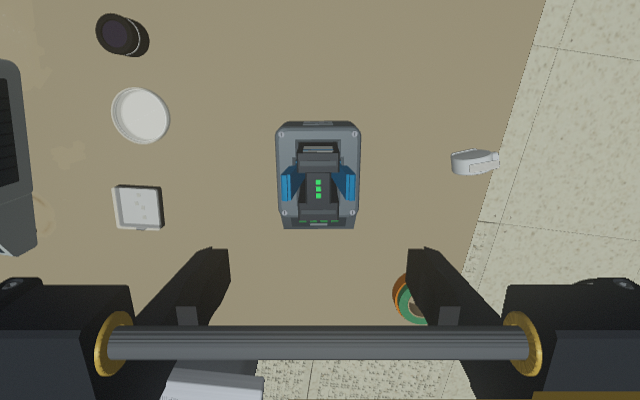

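The pack is at about (318,188), with its blue pads at (287,184) and (350,184). It looks well aligned with the jaws. I'll measure it.

```bash
python3 - <<'E'
from h import *
D=np.load("pics/w1.npz");im,d,K,E=[D[k] for k in("im","d","K","E")]
P=cloud(d.astype(float),K,E);ok=d>0
def rect(m,n):
    Q=P[m];r=cv2.minAreaRect((Q[:,:2]*1000).astype(np.float32));print(n,m.sum(),Q[:,2].mean().round(4),np.round(r[0],1),np.round(r[1],1),round(r[2],2))
box=np.all((P>(.4,-.3,-1))&(P<(.6,-.1,1)),-1)&ok
rect(box&(abs(P[...,2]-.064)<.004),"charger top")
rect(box&(abs(P[...,2]-.1135)<.005),"pack top")
hsv=cv2.cvtColor(im,cv2.COLOR_RGB2HSV)
b=box&(P[...,2]>.07)&(hsv[...,0]>95)&(hsv[...,0]<118)&(hsv[...,1]>120)
n,L,st,c=cv2.connectedComponentsWithStats(b.astype(np.uint8));cs=[]
for i in range(1,n):
    if st[i,4]>30:
        m=L==i;print("blue",st[i],P[m].mean(0).round(4),P[m].min(0).round(4),P[m].max(0).round(4));cs.append(P[m].mean(0))
        t=m&(P[...,2]>.11);print(P[t].mean(0).round(4),t.sum())
print((cs[0]+cs[1])/2, np.degrees(np.arctan2(*(cs[0]-cs[1])[[1,0]])))
g=box&(P[...,2]>.1)&(hsv[...,0]>50)&(hsv[...,0]<75)&(hsv[...,1]>120)
print("green",g.sum(),P[g].mean(0))
save(cv2.resize(im[100:250,250:390],None,fx=4,fy=4,interpolation=cv2.INTER_CUBIC),"w1c.png")
E
```

```text
charger top 3434 0.0632 [ 516.5 -197.2] [92.7 83.9] 7.69
pack top 2964 0.1133 [ 516.9 -197.2] [60.5 63.6] 8.04
blue [337 163  19  38 508] [ 0.522  -0.2216  0.1027] [ 0.5084 -0.2296  0.07  ] [ 0.5327 -0.2155  0.1155]
[ 0.5212 -0.2244  0.1125] 244
blue [281 165  18  36 487] [ 0.5151 -0.1721  0.1031] [ 0.5016 -0.1795  0.072 ] [ 0.5258 -0.165   0.1157]
[ 0.5138 -0.1698  0.1124] 250
[ 0.51855341 -0.19685144  0.10289637] -81.993535446963
green 90 [ 0.51368546 -0.19815442  0.1151692 ]
```

View pics/w1c.png

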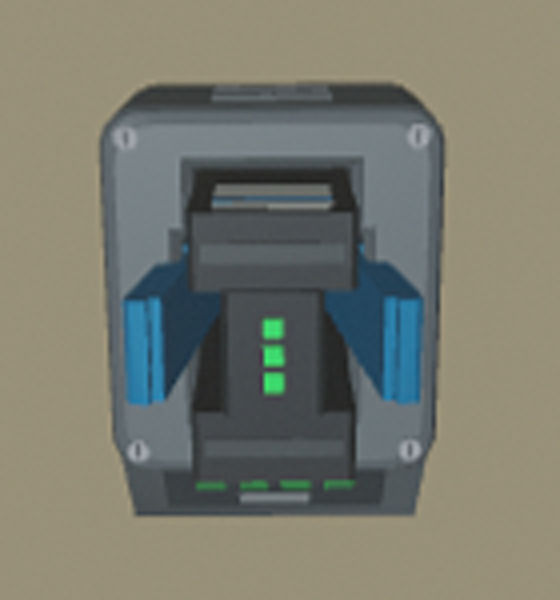

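```bash
python3 -m handwheel '[{"fingers":-1,"offset":[-1,40,3],"delta_rot":[0,0,-0.017]},{"fingers":-1,"offset":[-1,40,3],"delta_rot":[0,0,-0.017]},{"fingers":-1,"offset":[-1,40,3],"delta_rot":[0,0,-0.017]},{"fingers":-1,"offset":[-1,40,3],"delta_rot":[0,0,-0.017]},{"fingers":-1,"offset":[-1,40,3],"delta_rot":[0,0,-0.017]},{"fingers":-1,"offset":[-1,40,3],"delta_rot":[0,0,-0.017]},{"fingers":-1,"offset":[-1,40,3],"delta_rot":[0,0,-0.017]},{"fingers":-1,"offset":[-1,40,3],"delta_rot":[0,0,-0.017]},{"fingers":-1,"offset":[-1,40,0],"delta_rot":[0,0,-0.017]},{"fingers":-1,"offset":[-1,40,0],"delta_rot":[0,0,-0.017]}]' 20
python3 -m handwheel '[{"fingers":-1,"offset":[0,0,0],"delta_rot":[0,0,0]},{"fingers":-1,"offset":[0,0,0],"delta_rot":[0,0,0]}]'
python3 - <<'E'
from h import *
from scipy.spatial.transform import Rotation as R
s=manip.state();print(s["t"],s["eef_pos"],R.from_quat(s["ee_rot"]).as_matrix().round(4).tolist())
im,d,K,E=grab("wrist"); save(im,"w2.png"); np.savez("pics/w2.npz",im=im,d=d,K=K,E=E)
P=cloud(d.astype(float),K,E);ok=d>0
m=ok&(abs(P[...,2]-.088)<.004)&np.all((P[...,:2]>(.3,.08))&(P[...,:2]<(.65,.32)),-1)
Q=P[m];r=cv2.minAreaRect((Q[:,:2]*1000).astype(np.float32));print(m.sum(),Q[:,2].mean(),r)
save(cv2.resize(im[80:270,220:420],None,fx=4,fy=4,interpolation=cv2.INTER_CUBIC)[:600],"w2c.png")
E
```

```text
t: 2.7
eef_pos: [0.5011, 0.2029, 0.2815]
ee_rot: [-0.707, 0.013, 0.707, 0.013]
contact_force: [1.0, -1.5, 0.7]
grip_width: 0.998
t: 2.95
eef_pos: [0.5013, 0.2011, 0.2815]
ee_rot: [-0.707, 0.013, 0.707, 0.013]
contact_force: [0.3, 0.6, 1.4]
grip_width: 0.997
2.95 [0.50129763 0.2011236  0.28150204] [[-0.0004, -0.0371, -0.9993], [-0.0004, -0.9993, 0.0371], [-1.0, 0.0004, 0.0004]]
16902 0.087430312918769 ((508.06475830078125, 202.4208984375), (139.1937713623047, 151.00323486328125), 87.84475708007812)
```

View pics/w2.png

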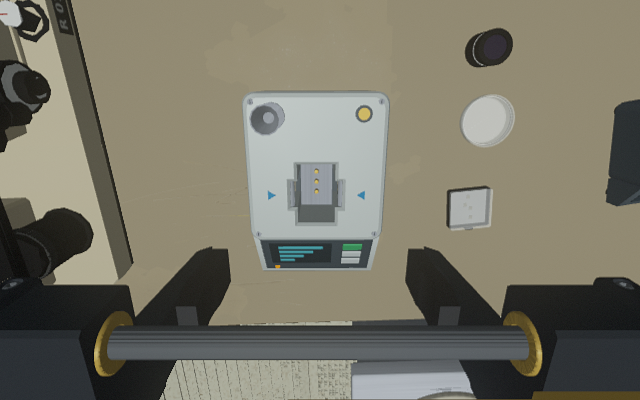

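View pics/w2c.png

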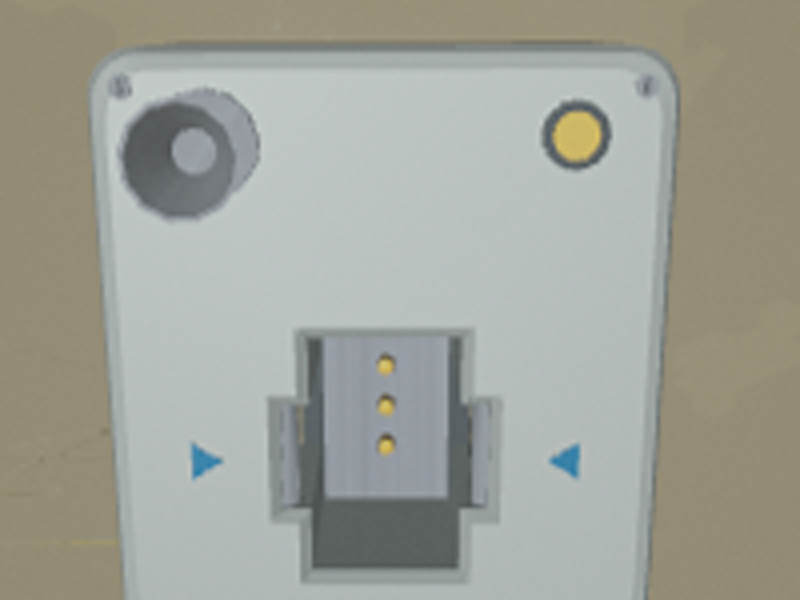

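The bay's mouth is clear at about (316,193), with its outer corners near (293,162)–(338,225). The blue triangles are at (272,195) and (361,195). I'll get the bay's outline from the edge of the white top.

```bash
python3 - <<'E'
from h import *
D=np.load("pics/w2.npz");im,d,K,E=[D[k] for k in("im","d","K","E")]
f=lambda a:ray(K,E,220+(a[0]+.5)/4-.5,80+(a[1]+.5)/4-.5,.088)
C=[f(a) for a in((294,328),(474,328),(471,582),(300,582))]
print(np.round(C,4).tolist(),"ctr",np.mean(C,0).round(4),[np.linalg.norm(C[i]-C[(i+1)%4]).round(4) for i in range(4)])
S=[f(a) for a in((267,396),(502,396),(500,522),(270,522))];print("slots",np.mean(S,0).round(4),np.round(S,4).tolist())
hsv=cv2.cvtColor(im,cv2.COLOR_RGB2HSV)
b=((hsv[...,0]>95)&(hsv[...,0]<115)&(hsv[...,1]>100)).astype(np.uint8);b[:,:255]=0;b[:,380:]=0;b[:180]=0;b[215:]=0
n,L,st,c=cv2.connectedComponentsWithStats(b)
t=[(st[i],ray(K,E,*c[i],.088)) for i in range(1,n) if st[i,4]>10]
for x in t:print(x[0],x[1].round(4))
# contour of non-white region
g=im.astype(int).min(2);w=(g<155).astype(np.uint8);print(g[150:153,300:305],g[165,270:300],)
for th in(150,160,165,170,175,180):
    w=(g<th).astype(np.uint8);n,L,st,c=cv2.connectedComponentsWithStats(w);l=L[200,316]
    if l:
        v,u=np.nonzero(L==l);q=np.array([ray(K,E,a,bb,.088)[:2] for a,bb in zip(u,v)],np.float32)*1000
        print(th,st[l],cv2.minAreaRect(q))
E
```

```text
[[0.5186, 0.2241, 0.088], [0.517, 0.1801, 0.088], [0.4496, 0.1821, 0.088], [0.4513, 0.2267, 0.088]] ctr [0.4841 0.2032 0.088 ] [np.float64(0.0441), np.float64(0.0674), np.float64(0.0447), np.float64(0.0674)]
slots [0.4839 0.2033 0.088 ] [[0.5017, 0.2319, 0.088], [0.4995, 0.1734, 0.088], [0.466, 0.1743, 0.088], [0.4683, 0.2334, 0.088]]
[268 192   7   7  31] [0.4852 0.2496 0.088 ]
[358 192   7   7  29] [0.4821 0.157  0.088 ]
[[186 186 186 187 186]
 [186 186 186 186 186]
 [187 186 186 186 186]] [185 185 185 186 186 185 185 185 184 184 185 185 185 186 185 185 184 186
 186 185 185 185 188 166 137 141 119  87  85  83]
150 [ 287  162   56   64 2391] ((483.5732116699219, 204.62991333007812), (55.65815734863281, 66.9082260131836), 86.40986633300781)
160 [ 287  162   59   64 3234] ((484.00115966796875, 203.3449249267578), (58.588172912597656, 66.92652893066406), 87.82026672363281)
165 [ 287  162   59   64 3256] ((484.0061340332031, 203.4715576171875), (58.841651916503906, 66.92671966552734), 87.82026672363281)
170 [ 287  162   59   64 3283] ((484.0013122558594, 203.3454132080078), (59.094120025634766, 66.92671966552734), 87.82026672363281)
175 [ 286  162   60   65 3355] ((483.4267883300781, 203.25811767578125), (59.50289535522461, 68.06035614013672), 87.83100128173828)
180 [     0      0    640    400 243086] ((433.25152587890625, 200.23892211914062), (816.3023071289062, 447.4021301269531), 87.78193664550781)
```

Bay centre is at (0.484, 0.2033) with yaw -2.1°. Pack centre in the same camera's frame is (0.517, -0.197) with yaw 7.9°. The charger-to-counter offsets agree across all three cameras to 1.2 mm or better, so the displacement to carry is about (-33, +400.5) mm and -10°.

```bash
python3 -m handwheel '[{"fingers":-1,"offset":[1.5,-39.8,0],"delta_rot":[0,0,0.0174]},{"fingers":-1,"offset":[1.5,-39.8,-5],"delta_rot":[0,0,0.0174]},{"fingers":-1,"offset":[1.5,-39.8,-5],"delta_rot":[0,0,0.0174]},{"fingers":-1,"offset":[1.5,-39.8,-10],"delta_rot":[0,0,0.0174]},{"fingers":-1,"offset":[1.5,-39.8,-10],"delta_rot":[0,0,0.0174]},{"fingers":-1,"offset":[1.5,-39.8,-10],"delta_rot":[0,0,0.0174]},{"fingers":-1,"offset":[1.5,-39.8,-10],"delta_rot":[0,0,0.0174]},{"fingers":-1,"offset":[1.5,-39.8,-10],"delta_rot":[0,0,0.0174]},{"fingers":-1,"offset":[1.5,-39.8,-10],"delta_rot":[0,0,0.0174]},{"fingers":-1,"offset":[1.5,-39.8,-10],"delta_rot":[0,0,0.0174]}]'
python3 -m handwheel '[{"fingers":-1,"offset":[0,0,0],"delta_rot":[0,0,0]},{"fingers":-1,"offset":[0,0,0],"delta_rot":[0,0,0]}]'
python3 - <<'E'
from h import *
from scipy.spatial.transform import Rotation as R
s=manip.state();print(s["t"],s["eef_pos"],R.from_quat(s["ee_rot"]).as_matrix().round(4).tolist())
im,d,K,E=grab("wrist"); save(im,"w3.png"); np.savez("pics/w3.npz",im=im,d=d,K=K,E=E)
P=cloud(d.astype(float),K,E);ok=d>0
for z in(.064,.1135):
    m=ok&(abs(P[...,2]-z)<.0045)&np.all((P[...,:2]>(.4,-.3))&(P[...,:2]<(.6,-.1)),-1)
    Q=P[m];r=cv2.minAreaRect((Q[:,:2]*1000).astype(np.float32));print(m.sum(),Q[:,2].mean(),r)
E
```

```text
t: 4.25
eef_pos: [0.5156, -0.1987, 0.2015]
ee_rot: [0.705, 0.048, -0.705, 0.048]
contact_force: [0.6, 0.5, 0.0]
grip_width: 0.999
t: 4.5
eef_pos: [0.516, -0.1964, 0.2019]
ee_rot: [0.705, 0.048, -0.705, 0.048]
contact_force: [-1.3, -0.4, 1.2]
grip_width: 1.002
4.5 [ 0.51596025 -0.19636052  0.20192023] [[0.0, 0.1353, -0.9908], [0.0002, -0.9908, -0.1353], [-1.0, -0.0002, -0.0]]
4620 0.06315283609548046 ((516.57958984375, -197.16168212890625), (92.986572265625, 83.91126251220703), 7.904544353485107)
4273 0.11328338524435276 ((517.1925659179688, -197.03343200683594), (60.60703659057617, 63.65957260131836), 7.8984375)
```

View pics/w3.png

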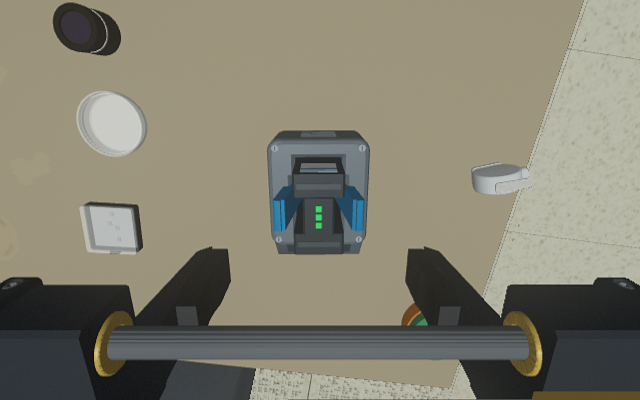

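The pack sits at column 318, midway between the fingertips (230 and 407). I'll descend and then squeeze.

```bash
python3 -m handwheel '[{"fingers":-1,"offset":[0,0,-20],"delta_rot":[0,0,0]},{"fingers":-1,"offset":[0,0,-20],"delta_rot":[0,0,0]},{"fingers":-1,"offset":[0,0,-20],"delta_rot":[0,0,0]},{"fingers":-1,"offset":[0,0,-20],"delta_rot":[0,0,0]},{"fingers":-1,"offset":[0,0,-12],"delta_rot":[0,0,0]},{"fingers":-1,"offset":[0,0,-9],"delta_rot":[0,0,0]},{"fingers":-1,"offset":[0,0,0],"delta_rot":[0,0,0]}]'
python3 -m handwheel '[{"fingers":0.1,"offset":[0,0,0],"delta_rot":[0,0,0]},{"fingers":0.3,"offset":[0,0,0],"delta_rot":[0,0,0]},{"fingers":1,"offset":[0,0,0],"delta_rot":[0,0,0]},{"fingers":1,"offset":[0,0,0],"delta_rot":[0,0,0]},{"fingers":1,"offset":[0,0,0],"delta_rot":[0,0,0]},{"fingers":1,"offset":[0,0,0],"delta_rot":[0,0,0]}]' 20
python3 - <<'E'
from h import *
im,d,K,E=grab("wrist"); save(im,"w4.png")
E
```

```text
t: 5.42
eef_pos: [0.5163, -0.1961, 0.1006]
ee_rot: [-0.705, -0.049, 0.706, -0.048]
contact_force: [0.0, -0.7, 1.1]
grip_width: 0.998
t: 6.18
eef_pos: [0.5165, -0.1965, 0.1011]
ee_rot: [0.706, 0.048, -0.705, 0.049]
contact_force: [-0.4, -0.7, 5.1]
grip_width: 0.464
```

View pics/w4.png

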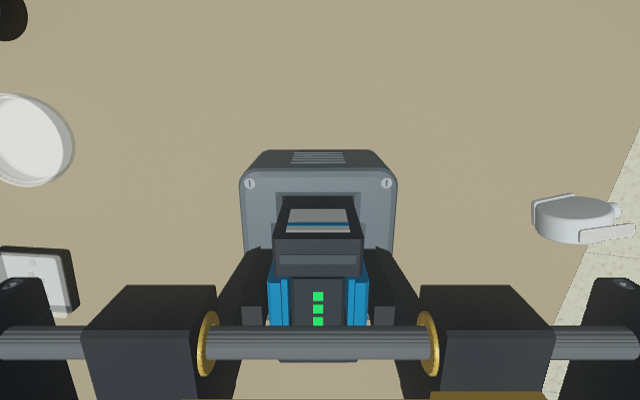

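The opening is 41 mm and the pads look upright, so both latches are fully pinched. I'll lift gently.

```bash
python3 -m handwheel '[{"fingers":1,"offset":[0,0,2],"delta_rot":[0,0,0]},{"fingers":1,"offset":[0,0,2],"delta_rot":[0,0,0]},{"fingers":1,"offset":[0,0,3],"delta_rot":[0,0,0]}]'
python3 -m handwheel '[{"fingers":1,"offset":[0,0,6],"delta_rot":[0,0,0]},{"fingers":1,"offset":[0,0,9],"delta_rot":[0,0,0]},{"fingers":1,"offset":[0,0,10],"delta_rot":[0,0,0]}]'
```

```text
t: 6.6
eef_pos: [0.5159, -0.196, 0.1074]
ee_rot: [-0.705, -0.049, 0.706, -0.048]
contact_force: [0.3, -1.0, -2.9]
grip_width: 0.464
t: 6.98
eef_pos: [0.5162, -0.1962, 0.1333]
ee_rot: [-0.705, -0.048, 0.706, -0.048]
contact_force: [0.5, -0.9, -2.4]
grip_width: 0.461
```

```bash
python3 -m handwheel '[{"fingers":1,"offset":[0,0,15],"delta_rot":[0,0,0]},{"fingers":1,"offset":[0,0,20],"delta_rot":[0,0,0]},{"fingers":1,"offset":[0,0,20],"delta_rot":[0,0,0]},{"fingers":1,"offset":[0,0,20],"delta_rot":[0,0,0]},{"fingers":1,"offset":[0,0,15],"delta_rot":[0,0,0]},{"fingers":1,"offset":[0,0,5],"delta_rot":[0,0,0]}]'
python3 - <<'E'
from h import *
print(manip.state()["eef_pos"])
for n in("wrist","scene"):
    im,d,K,E=grab(n); save(im,n+"5.png"); np.savez("pics/"+n+"5.npz",im=im,d=d,K=K,E=E)
save(cv2.resize(im[130:330,270:470],None,fx=3,fy=3),"s5c.png")
E
```

```text
t: 7.72
eef_pos: [0.5164, -0.1964, 0.2288]
ee_rot: [0.706, 0.048, -0.705, 0.049]
contact_force: [-0.8, 0.8, -1.9]
grip_width: 0.467
[ 0.51644991 -0.19639244  0.22882808]
```

View pics/s5c.png

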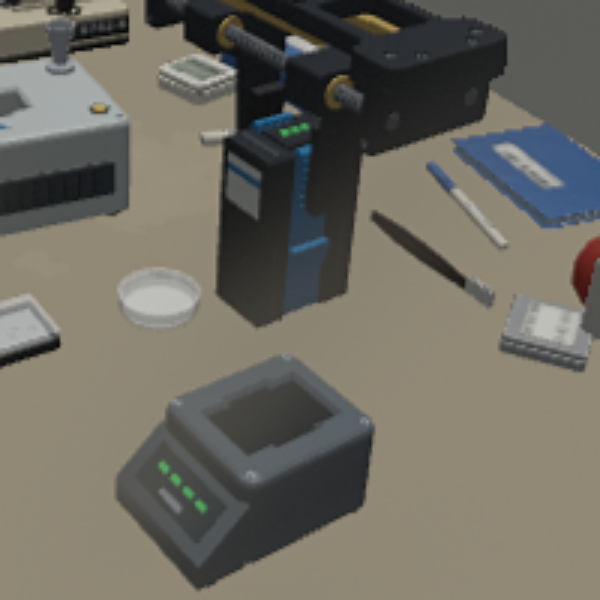

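View pics/wrist5.png

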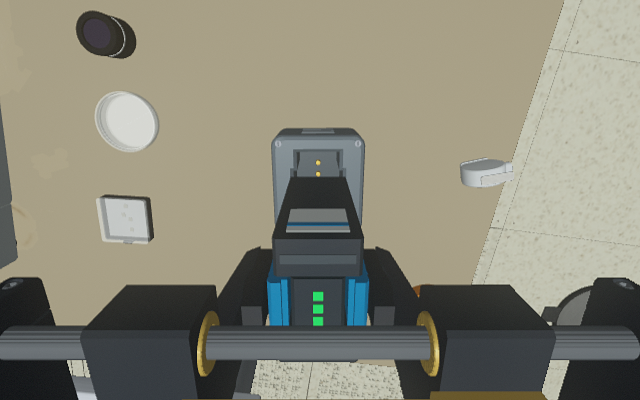

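```bash
python3 -m handwheel '[{"fingers":1,"offset":[-3.3,20,0],"delta_rot":[0,0,-0.0175]},{"fingers":1,"offset":[-3.3,40,0],"delta_rot":[0,0,-0.0175]},{"fingers":1,"offset":[-3.3,45,0],"delta_rot":[0,0,-0.0175]},{"fingers":1,"offset":[-3.3,50,0],"delta_rot":[0,0,-0.0175]},{"fingers":1,"offset":[-3.3,50,0],"delta_rot":[0,0,-0.0175]},{"fingers":1,"offset":[-3.3,50,0],"delta_rot":[0,0,-0.0175]},{"fingers":1,"offset":[-3.3,50,0],"delta_rot":[0,0,-0.0175]},{"fingers":1,"offset":[-3.3,45,0],"delta_rot":[0,0,-0.0175]},{"fingers":1,"offset":[-3.3,30,0],"delta_rot":[0,0,-0.0175]},{"fingers":1,"offset":[-3.3,20,0],"delta_rot":[0,0,-0.017]}]'
python3 -m handwheel '[{"fingers":1,"offset":[0,0,0],"delta_rot":[0,0,0]},{"fingers":1,"offset":[0,0,0],"delta_rot":[0,0,0]},{"fingers":1,"offset":[0,0,0],"delta_rot":[0,0,0]}]'
python3 - <<'E'
from h import *
from scipy.spatial.transform import Rotation as R
s=manip.state();print(s["t"],s["eef_pos"],R.from_quat(s["ee_rot"]).as_matrix().round(4).tolist())
for n in("wrist","scene","top"):
    im,d,K,E=grab(n); save(im,n+"6.png"); np.savez("pics/"+n+"6.npz",im=im,d=d,K=K,E=E)
    if n=="scene":save(cv2.resize(im[80:240,180:380],None,fx=3.5,fy=3.5),"s6c.png")
E
```

```text
t: 9.07
eef_pos: [0.4827, 0.205, 0.2269]
ee_rot: [-0.706, 0.013, 0.708, 0.013]
contact_force: [0.1, -0.3, -1.9]
grip_width: 0.464
t: 9.45
eef_pos: [0.4835, 0.2029, 0.2276]
ee_rot: [-0.707, 0.014, 0.707, 0.014]
contact_force: [-0.5, 0.0, -1.3]
grip_width: 0.461
9.45 [0.48345522 0.20290596 0.22759559] [[-0.0002, -0.0386, -0.9993], [-0.0001, -0.9993, 0.0386], [-1.0, 0.0001, 0.0002]]
```

View pics/s6c.png

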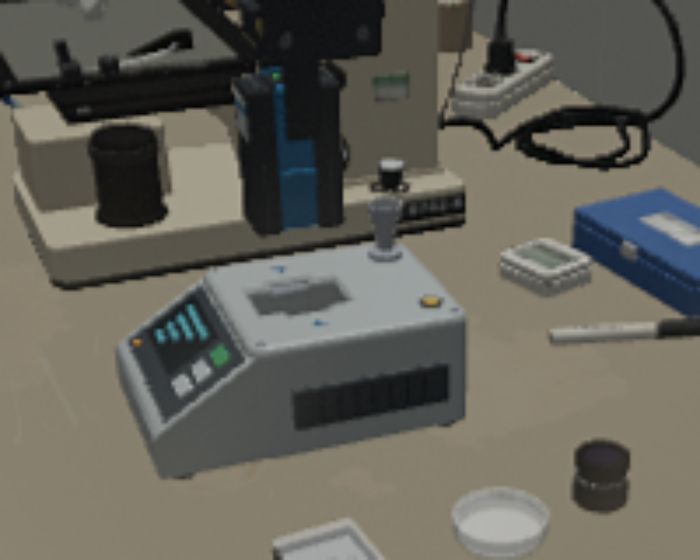

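View pics/wrist6.png

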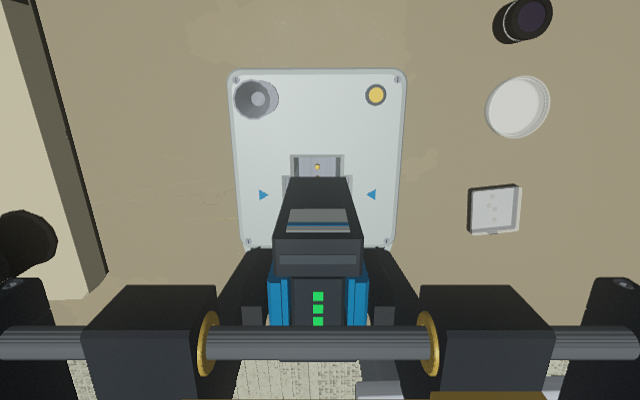

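```bash
python3 - <<'E'
from h import *
D=np.load("pics/wrist6.npz");im,d,K,E=[D[k] for k in("im","d","K","E")]
hsv=cv2.cvtColor(im,cv2.COLOR_RGB2HSV)
b=((hsv[...,0]>95)&(hsv[...,0]<115)&(hsv[...,1]>100)).astype(np.uint8);b[:180]=0;b[210:]=0
n,L,st,c=cv2.connectedComponentsWithStats(b)
t=[ray(K,E,*c[i],.088) for i in range(1,n) if st[i,4]>20 and (c[i][0]<275 or c[i][0]>360)];print(np.round(t,4),np.mean(t,0),np.degrees(np.arctan2(*(t[0]-t[1])[:2])))
P=cloud(d.astype(float),K,E)
m=(d>0)&(abs(P[...,2]-.088)<.004)&np.all((P[...,:2]>(.3,.08))&(P[...,:2]<(.65,.32)),-1)
print(cv2.minAreaRect((P[m][:,:2]*1000).astype(np.float32)))
for i in range(4):print(manip.state()["eef_pos"])
E
```

```text
[[0.4854 0.2495 0.088 ]
 [0.4819 0.1571 0.088 ]] [0.48366708 0.20331069 0.088     ] 2.1907269720203644
((508.27362060546875, 202.40615844726562), (138.95860290527344, 150.7210235595703), 87.92578125)
[0.48343492 0.20320061 0.2277214 ]
[0.48343492 0.20320061 0.2277214 ]
[0.48343492 0.20320061 0.2277214 ]
[0.48343492 0.20320061 0.2277214 ]
```

```bash
python3 - <<'E'
from h import *
for f in("wrist5","wrist6","top6"):
    D=np.load(f"pics/{f}.npz");d,K,E=[D[k] for k in("d","K","E")];P=cloud(d.astype(float),K,E)
    if f[0]=="w":
        print(f,"body top",np.median(P[245:255,295:340,2]),"led top",np.median(P[300:318,300:312,2]),"label(front face)",np.median(P[180:195,300:340],(0,1)))
E
```

```text
wrist5 body top 0.23940712789152285 led top 0.24127059499848763 label(front face) [ 0.54676724 -0.19365801  0.17014262]
wrist6 body top 0.23815539893545684 led top 0.2400564174993527 label(front face) [0.51375919 0.20020065 0.16877004]
```

```bash
python3 -m handwheel '[{"fingers":1,"offset":[0,1,-12],"delta_rot":[0,0,0]},{"fingers":1,"offset":[0,0,-14],"delta_rot":[0,0,0]},{"fingers":1,"offset":[0,0,-12],"delta_rot":[0,0,0]},{"fingers":1,"offset":[0,0,-8],"delta_rot":[0,0,0]},{"fingers":1,"offset":[0,0,-2],"delta_rot":[0,0,0]},{"fingers":1,"offset":[0,0,0],"delta_rot":[0,0,0]}]'
python3 -m handwheel '[{"fingers":1,"offset":[0,0,-2],"delta_rot":[0,0,0]},{"fingers":1,"offset":[0,0,-2],"delta_rot":[0,0,0]},{"fingers":1,"offset":[0,0,-2],"delta_rot":[0,0,0]}]'
python3 - <<'E'
from h import *
for n in("wrist","scene"):
    im,d,K,E=grab(n); save(im,n+"7.png")
    if n=="scene":save(cv2.resize(im[80:240,180:380],None,fx=3.5,fy=3.5),"s7c.png")
E
```

```text
t: 10.35
eef_pos: [0.4834, 0.2047, 0.1799]
ee_rot: [0.707, -0.013, -0.707, -0.013]
contact_force: [0.9, -0.7, -2.4]
grip_width: 0.464
t: 10.72
eef_pos: [0.4833, 0.2047, 0.1737]
ee_rot: [0.707, -0.013, -0.707, -0.013]
contact_force: [-0.5, -0.0, -2.1]
grip_width: 0.464
```

View pics/s7c.png

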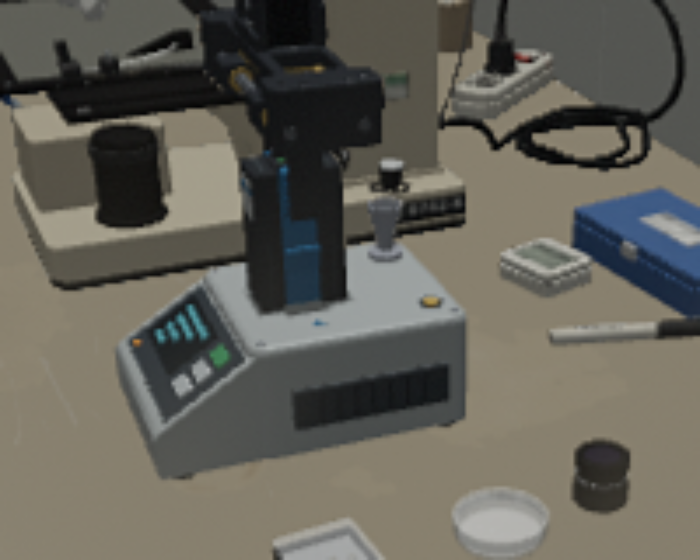

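View pics/wrist7.png

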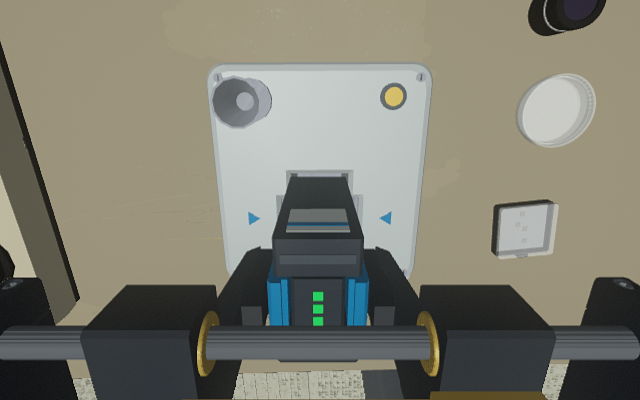

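The pack's lower edge spans columns 288–351, centred in the mouth at 286–353. The front gap is about 4.5 mm, as expected. I'll go in slowly and watch the force.

```bash
for i in 1; do :; done; python3 -m handwheel '[{"fingers":1,"offset":[0,0,-1],"delta_rot":[0,0,0]},{"fingers":1,"offset":[0,0,-1],"delta_rot":[0,0,0]},{"fingers":1,"offset":[0,0,-1],"delta_rot":[0,0,0]}]'; python3 -m handwheel '[{"fingers":1,"offset":[0,0,-1],"delta_rot":[0,0,0]},{"fingers":1,"offset":[0,0,-1],"delta_rot":[0,0,0]},{"fingers":1,"offset":[0,0,-1],"delta_rot":[0,0,0]}]'; python3 -m handwheel '[{"fingers":1,"offset":[0,0,-2],"delta_rot":[0,0,0]},{"fingers":1,"offset":[0,0,-2],"delta_rot":[0,0,0]}]'
```

```text
t: 11.2
eef_pos: [0.4833, 0.2047, 0.1707]
ee_rot: [0.707, -0.013, -0.707, -0.013]
contact_force: [0.3, -0.1, -1.8]
grip_width: 0.463
t: 11.58
eef_pos: [0.4833, 0.2047, 0.1677]
ee_rot: [0.707, -0.013, -0.707, -0.013]
contact_force: [-0.5, 0.4, -1.6]
grip_width: 0.465
t: 11.82
eef_pos: [0.4833, 0.2047, 0.1636]
ee_rot: [-0.707, 0.013, 0.707, 0.013]
contact_force: [-0.2, -0.9, -1.9]
grip_width: 0.466
```

It's in past the chamfer with no contact force. I'll continue down.

```bash
python3 -m handwheel '[{"fingers":1,"offset":[0,0,-3],"delta_rot":[0,0,0]},{"fingers":1,"offset":[0,0,-3],"delta_rot":[0,0,0]},{"fingers":1,"offset":[0,0,-3],"delta_rot":[0,0,0]}]';python3 -m handwheel '[{"fingers":1,"offset":[0,0,-3],"delta_rot":[0,0,0]},{"fingers":1,"offset":[0,0,-3],"delta_rot":[0,0,0]},{"fingers":1,"offset":[0,0,-3],"delta_rot":[0,0,0]}]';python3 -m handwheel '[{"fingers":1,"offset":[0,0,-3],"delta_rot":[0,0,0]},{"fingers":1,"offset":[0,0,-3],"delta_rot":[0,0,0]},{"fingers":1,"offset":[0,0,-3],"delta_rot":[0,0,0]}]'
```

```text
t: 12.2
eef_pos: [0.4833, 0.2047, 0.1545]
ee_rot: [-0.707, 0.013, 0.707, 0.013]
contact_force: [0.2, 0.5, -2.1]
grip_width: 0.461
t: 12.58
eef_pos: [0.4833, 0.2047, 0.1455]
ee_rot: [0.707, -0.013, -0.707, -0.013]
contact_force: [0.0, -0.1, -1.9]
grip_width: 0.466
t: 12.95
eef_pos: [0.4833, 0.2047, 0.1365]
ee_rot: [-0.707, 0.013, 0.707, 0.013]
contact_force: [0.2, -0.2, -2.0]
grip_width: 0.459
```

```bash
python3 -m handwheel '[{"fingers":1,"offset":[0,0,-1.5],"delta_rot":[0,0,0]},{"fingers":1,"offset":[0,0,-1.5],"delta_rot":[0,0,0]}]';python3 -m handwheel '[{"fingers":1,"offset":[0,0,-1.5],"delta_rot":[0,0,0]},{"fingers":1,"offset":[0,0,-1.5],"delta_rot":[0,0,0]}]';python3 -m handwheel '[{"fingers":1,"offset":[0,0,-1.5],"delta_rot":[0,0,0]}]';python3 -m handwheel '[{"fingers":1,"offset":[0,0,-1.5],"delta_rot":[0,0,0]}]'
```

```text
t: 13.2
eef_pos: [0.4833, 0.2047, 0.1337]
ee_rot: [0.707, -0.013, -0.707, -0.013]
contact_force: [-0.5, 0.2, -2.4]
grip_width: 0.465
t: 13.45
eef_pos: [0.4833, 0.2047, 0.1307]
ee_rot: [0.707, -0.013, -0.707, -0.013]
contact_force: [0.3, -0.1, -2.7]
grip_width: 0.46
t: 13.58
eef_pos: [0.4833, 0.2047, 0.1291]
ee_rot: [0.707, -0.013, -0.707, -0.013]
contact_force: [-0.1, 0.9, -1.9]
grip_width: 0.461
t: 13.7
eef_pos: [0.4833, 0.2047, 0.1276]
ee_rot: [0.707, -0.013, -0.707, -0.013]
contact_force: [0.0, 0.1, -2.4]
grip_width: 0.464
```

```bash
python3 -m handwheel '[{"fingers":1,"offset":[0,0,-1],"delta_rot":[0,0,0]}]';python3 -m handwheel '[{"fingers":1,"offset":[0,0,-1],"delta_rot":[0,0,0]}]';python3 -m handwheel '[{"fingers":1,"offset":[0,0,-1],"delta_rot":[0,0,0]}]';python3 -m handwheel '[{"fingers":1,"offset":[0,0,-1],"delta_rot":[0,0,0]}]'
```

```text
t: 13.82
eef_pos: [0.4833, 0.2047, 0.1266]
ee_rot: [-0.707, 0.013, 0.707, 0.013]
contact_force: [-0.8, 0.1, -1.7]
grip_width: 0.464
t: 13.95
eef_pos: [0.4833, 0.2047, 0.1257]
ee_rot: [0.707, -0.013, -0.707, -0.013]
contact_force: [-0.1, -0.4, -1.9]
grip_width: 0.463
t: 14.08
eef_pos: [0.4835, 0.2047, 0.125]
ee_rot: [0.707, -0.013, -0.707, -0.013]
contact_force: [-2.2, -1.1, 3.6]
grip_width: 0.466
t: 14.2
eef_pos: [0.4835, 0.2047, 0.1241]
ee_rot: [0.707, -0.013, -0.707, -0.013]
contact_force: [-0.9, -1.1, 2.5]
grip_width: 0.465
```

The pins met the pack at TCP z ≈ 0.1255, so I expect the stop near 0.1185.

```bash
python3 -m handwheel '[{"fingers":1,"offset":[0,0,-1],"delta_rot":[0,0,0]},{"fingers":1,"offset":[0,0,-1],"delta_rot":[0,0,0]}]';python3 -m handwheel '[{"fingers":1,"offset":[0,0,-1],"delta_rot":[0,0,0]}]';python3 -m handwheel '[{"fingers":1,"offset":[0,0,-1],"delta_rot":[0,0,0]}]';python3 -m handwheel '[{"fingers":1,"offset":[0,0,-0.5],"delta_rot":[0,0,0]}]'
```

```text
t: 14.45
eef_pos: [0.4835, 0.2047, 0.1219]
ee_rot: [0.707, -0.013, -0.707, -0.013]
contact_force: [-0.3, -0.8, 4.6]
grip_width: 0.463
t: 14.58
eef_pos: [0.4835, 0.2047, 0.1209]
ee_rot: [0.707, -0.013, -0.707, -0.013]
contact_force: [-1.0, -0.9, 4.5]
grip_width: 0.464
t: 14.7
eef_pos: [0.4835, 0.2047, 0.1199]
ee_rot: [0.707, -0.013, -0.707, -0.013]
contact_force: [0.2, -0.7, 6.2]
grip_width: 0.466
t: 14.82
eef_pos: [0.4835, 0.2047, 0.1194]
ee_rot: [0.707, -0.013, -0.707, -0.013]
contact_force: [0.2, -0.2, 5.6]
grip_width: 0.462
```

```bash
python3 -m handwheel '[{"fingers":1,"offset":[0,0,-0.5],"delta_rot":[0,0,0]}]';python3 -m handwheel '[{"fingers":1,"offset":[0,0,-0.5],"delta_rot":[0,0,0]},{"fingers":1,"offset":[0,0,0],"delta_rot":[0,0,0]}]'
```

```text
t: 14.95
eef_pos: [0.4835, 0.2047, 0.1189]
ee_rot: [0.707, -0.013, -0.707, -0.013]
contact_force: [-0.3, -0.6, 5.2]
grip_width: 0.464
t: 15.2
eef_pos: [0.4835, 0.2047, 0.1186]
ee_rot: [0.707, -0.013, -0.707, -0.013]
contact_force: [-1.8, -0.6, 7.7]
grip_width: 0.463
```

```bash
python3 -m handwheel '[{"fingers":0.02,"offset":[0,0,0],"delta_rot":[0,0,0]},{"fingers":-0.02,"offset":[0,0,0],"delta_rot":[0,0,0]},{"fingers":-0.06,"offset":[0,0,0],"delta_rot":[0,0,0]}]';python3 -m handwheel '[{"fingers":-0.12,"offset":[0,0,0],"delta_rot":[0,0,0]},{"fingers":-0.2,"offset":[0,0,0],"delta_rot":[0,0,0]}]';python3 -m handwheel '[{"fingers":-0.3,"offset":[0,0,0],"delta_rot":[0,0,0]},{"fingers":-1,"offset":[0,0,0],"delta_rot":[0,0,0]},{"fingers":-1,"offset":[0,0,0],"delta_rot":[0,0,0]},{"fingers":-1,"offset":[0,0,0],"delta_rot":[0,0,0]}]'
python3 - <<'E'
from h import *
for n in("wrist","scene"):
    im,d,K,E=grab(n); save(im,n+"8.png");np.savez("pics/"+n+"8.npz",im=im,d=d,K=K,E=E)
    if n=="scene":save(cv2.resize(im[80:240,180:380],None,fx=3.5,fy=3.5),"s8c.png")
E
```

```text
t: 15.58
eef_pos: [0.4836, 0.2048, 0.1185]
ee_rot: [0.707, -0.013, -0.707, -0.013]
contact_force: [-0.1, -0.8, 5.7]
grip_width: 0.528
t: 15.82
eef_pos: [0.4836, 0.2048, 0.1185]
ee_rot: [0.707, -0.013, -0.707, -0.013]
contact_force: [0.9, 1.0, 5.7]
grip_width: 0.597
t: 16.32
eef_pos: [0.4831, 0.2046, 0.1179]
ee_rot: [-0.707, 0.013, 0.707, 0.013]
contact_force: [0.0, -0.4, -0.0]
grip_width: 0.969
```

View pics/s8c.png

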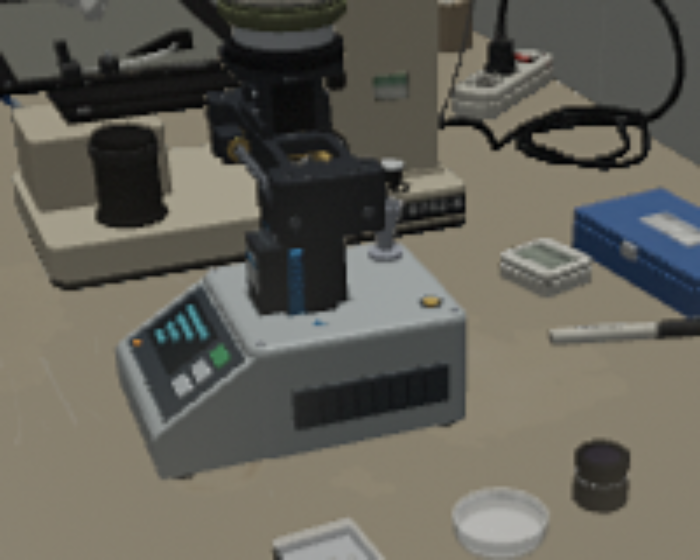

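View pics/wrist8.png

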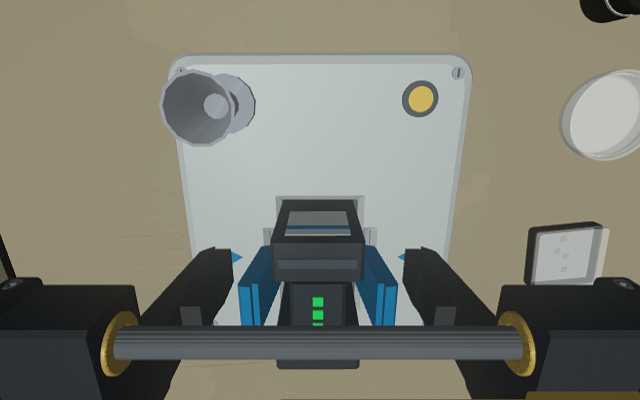

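Both pads have sprung out. I'll retreat straight up and check the height.

```bash
python3 -m handwheel '[{"fingers":-1,"offset":[0,0,6],"delta_rot":[0,0,0]},{"fingers":-1,"offset":[0,0,14],"delta_rot":[0,0,0]},{"fingers":-1,"offset":[0,0,20],"delta_rot":[0,0,0]},{"fingers":-1,"offset":[0,0,20],"delta_rot":[0,0,0]},{"fingers":-1,"offset":[0,0,15],"delta_rot":[0,0,0]},{"fingers":-1,"offset":[0,0,5],"delta_rot":[0,0,0]},{"fingers":-1,"offset":[0,0,0],"delta_rot":[0,0,0]}]'
python3 - <<'E'
from h import *
im,d,K,E=grab("wrist"); save(im,"w9.png");np.savez("pics/w9.npz",im=im,d=d,K=K,E=E)
for f in("w3","w9","wrist8"):
    D=np.load(f"pics/{f}.npz");im,d,K,E=[D[k] for k in("im","d","K","E")];P=cloud(d.astype(float),K,E)
    hsv=cv2.cvtColor(im,cv2.COLOR_RGB2HSV)
    g=(d>0)&(P[...,2]>.1)&(hsv[...,0]>50)&(hsv[...,0]<75)&(hsv[...,1]>120);g[:,:290]=0;g[:,350:]=0
    top=(d>0)&(P[...,2]>.1)&(P[...,2]<.15);ref=(d>0)&(abs(P[...,2]-(.064 if f=="w3" else .088))<.004);ref[:,:170]=0;ref[:,450:]=0
    b=(d>0)&(P[...,2]>.07)&(hsv[...,0]>95)&(hsv[...,0]<118)&(hsv[...,1]>120);bz=P[b]
    print(f,"led",np.median(P[g],0).round(4),"ref top",np.median(P[ref][:,2]).round(4),"blue max z",np.percentile(bz[:,2],97).round(4))
    if f!="wrist8":
        m=top&(P[...,2]>np.median(P[g][:,2])-.007)&(abs(P[...,0]-np.median(P[g][:,0]))<.06)&(abs(P[...,1]-np.median(P[g][:,1]))<.04)
        print(cv2.minAreaRect((P[m][:,:2]*1000).astype(np.float32)))
E
```

```text
t: 17.3
eef_pos: [0.4832, 0.2047, 0.1982]
ee_rot: [-0.707, 0.013, 0.707, 0.013]
contact_force: [-0.3, 0.5, 0.9]
grip_width: 0.996
w3 led [ 0.5167 -0.1973  0.1155] ref top 0.0633 blue max z 0.1142
((517.1925659179688, -197.03343200683594), (60.60703659057617, 63.65957260131836), 7.8984375)
w9 led [0.4841 0.2045 0.1349] ref top 0.0876 blue max z 0.1337
((483.71575927734375, 204.6056365966797), (63.91707992553711, 60.85844802856445), 87.37348937988281)
wrist8 led [0.4855 0.2043 0.1349] ref top 0.0876 blue max z 0.1335
```

View pics/w9.png

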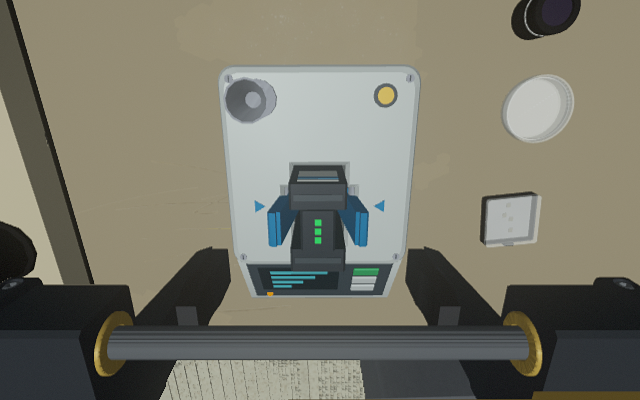

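```bash
python3 - <<'E'
from h import *
D=np.load("pics/w9.npz");im,d,K,E=[D[k] for k in("im","d","K","E")];P=cloud(d.astype(float),K,E);hsv=cv2.cvtColor(im,cv2.COLOR_RGB2HSV)
b=((d>0)&(P[...,2]>.1)&(hsv[...,0]>95)&(hsv[...,0]<118)&(hsv[...,1]>120)).astype(np.uint8)
n,L,st,c=cv2.connectedComponentsWithStats(b)
for i in range(1,n):
    if st[i,4]>60:
        Q=P[L==i];print(st[i],"top z",np.percentile(Q[:,2],95).round(4),"outermost offset from centre mm",(1000*np.percentile(abs(Q[:,1]-.2045),97)).round(1))
m=(d>0)&(P[...,2]>.131)&(abs(P[...,0]-.484)<.035)&(abs(P[...,1]-.2045)<.012)
Q=P[m];A=np.c_[Q[:,:2]-Q[:,:2].mean(0),np.ones(len(Q))];print("slopes",np.linalg.lstsq(A,Q[:,2],rcond=None)[0])
i2,_,_,_=grab("top");save(i2,"top9.png")
a=np.load("pics/top0.npz")["im"].astype(int)
for nme,(u,v) in dict(loupe=(313,172),dish=(318,202),box=(317,244)).items(): print(nme,abs(a[v-14:v+14,u-14:u+14]-i2[v-14:v+14,u-14:u+14]).mean())
E
```

```text
[345 196  24  51 847] top z 0.1334 outermost offset from centre mm 31.1
[268 211  23  36 518] top z 0.1336 outermost offset from centre mm 30.9
slopes [ 2.5436074  -0.12678568  0.19888388]
loupe 3.1721938775510203
dish 3.5761054421768708
box 4.03358843537415
```

Both pads are level (z 0.1334 and 0.1336) and about 31 mm out, so the latches are fully sprung. The pack sits 28 mm above the mouth. An uncaught pack would stand at 31 mm or more, so it is latched. I'm handing in.

```bash
python3 -c "
from workcell import manip
print(manip.state()['t'],manip.finish_job())"
```

```text
the job is handed in; nothing more can be done
17.4 None
```

I pinched both latches at 41 mm opening, drew the pack out of the charger and lowered it into the counter's bay. The contacts met it at TCP z ≈ 0.1255. I pressed about 7 mm further, with at most about 8 N at the wrist, then opened the fingers in stages, backed 80 mm straight up and handed in at 17.4 s.

**Last checks**
- **Latched:** the grip point is about 28 mm above the mouth; uncaught it would be at least 31 mm. I had no direct reading of the contact travel, but the height puts it at roughly 3–4 mm.
- **Latches:** both pads are sprung out about 31 mm, with their tops level to 0.2 mm.
- **Position:** the pack is about 1.3 mm from the measured bay centre, and its yaw is within about 0.5° of the bay's.
- **Bystanders:** the top view around the sample box, dish and loupe shows only small pixel differences from the start. I compared pixels and did not measure their positions again.

**Failed check:** a plane fit to the pack's top gave a meaningless slope, probably because gripper points got into it. I relied on the level pads for uprightness instead, and those only show tilt across the latch direction (y).

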